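# Tare the casting mould on the dial scale

### The job

Get the scale ready for weighing the slip this mould takes: set the empty plaster mould, pour hole up, gently on the middle of the weighing platform and let go of it. The needle then swings off; turn the tare knob until the dial's zero mark stands right under the needle. Leave the cup, the basin and the mould half lying about where they are.

Things in the scene. Friction and masses are not known exactly. Their poses are not given: they have to be found in the camera images.
- mould: the closed plaster mould: an upright off-white block 56 x 120 x 75 mm (its x, y, z) with a black band round its foot and a round pour hole, 30 mm wide and 45 mm deep, in the middle of its top; 0.3 to 0.55 kg. Stands on the bench. Origin: centre of its underside; z up, out of the pour hole. Grip it across its 56 mm width (its x).
- scale: the dial scale, fixed to the bench: a grey housing 200 x 360 mm, flat deck 60 mm above the bench. Origin: centre of its underside. Its -x side is roughly towards the robot. Platform on its +y half (centre at 0, 95 mm); dial on its -y half (centre at 30, -90 mm, lying face up on the deck); tare knob at (-70, -110 mm), in front of the dial.
- platform_top (a point): centre of the top of the square steel weighing platform (150 x 150 mm, 6 mm thick), 95 mm above the bench when empty. It is sprung and sinks 6 to 11 mm under the mould (22 mm to its stop, at about 11 N); it does not tilt.
- needle_tip (a point): tip of the dark steel needle, 46 mm from the dial's centre, 70 mm above the bench. Empty, the needle points to the scale's +x; weight on the platform turns it clockwise seen from above, 0.7 to 1.25 rad for the mould. Only weight moves it.
- zero_mark (a point): the zero mark on the white dial plate (116 mm across): the one bold black bar, 5 mm wide and 22 mm long, with a 12 mm dot at its inner end; all other marks are thin ticks 10 degrees apart. Point at mid-bar, 46 mm from the dial's centre. The dial plate turns with the tare knob, by the same angle and the same way.
- dial_center (a point): centre of the dial, on its face 66 mm above the bench; turning axis of dial plate and needle (vertical).
- knob_grip (a point): middle of the black tare knob's bar grip, on the knob's vertical axis, 89 mm above the bench. The bar is 44 x 12 mm (along this point's x, y), its top 100 mm and its foot 73 mm above the bench; under it a round skirt 40 mm across. Pinch it across its 12 mm. It turns stiffly (0.06 N m) and stays where it is left.
- tare_knob (a joint): angle of the tare knob and dial plate, rad, growing clockwise seen from above; -1.0 to 2.6. At 0 the zero mark and the bar point to the scale's +x.
- half_mould: bystander: half of an open plaster mould with a trough along it, 130 x 90 x 52 mm, lying on the bench. Origin under its centre.
- cast_cup: bystander: a reddish clay cup, 68 mm across, 75 mm tall, standing on the bench. Origin under its centre.
- basin: bystander: a yellow basin, 130 mm across, 60 mm tall, on the bench. Origin under its centre.
- platform: the weighing platform itself (see point platform_top); origin at the middle of the plate, 3 mm below its top.
Mind the look-alikes: they are no part of the job. Leave any red or yellow look-alike of the mould alone.

How it is judged (in metres and radians):
On the way:
1. the mould stands upright and free on the middle of the weighing platform (horizontal distance between mould and platform_top below 0.03 m and angle between mould's own z axis and vertical below 0.1 rad and z of mould in the frame of platform_top between -0.004 and 0.004 m and contact force between the fingers and mould below 0.05 N), for 0.3 s.
At the end, for the whole second after the job is handed in: The mould stands upright (within 0.1 rad) and at rest on the platform, its centre within 30 mm of the platform's centre, not touched by the fingers; the dial's zero mark is under the needle tip to within 3.5 mm at 46 mm radius (about 4 degrees), knob at rest (all of step 1 and horizontal distance between needle_tip and zero_mark below 0.0035 m and linear speed of mould below 0.01 m/s and velocity of joint tare_knob between -0.02 and 0.02 rad/s).
It fails at once if the mould is dropped (falls freely, faster than 0.5 m/s, a fall of some 15 to 30 mm) (linear speed of mould above 0.5 m/s and contact force between the fingers and mould below 0.05 N).
It fails at once if the mould is slammed or pressed on the platform with over 40 N (contact force between mould and platform above 40 N).
It fails at once if the half mould is shifted by more than 30 mm or tipped (distance of half_mould from where it was at the start of the episode above 0.03 m or angle between half_mould's own z axis and vertical above 0.4 rad).
It fails at once if the cast cup is shifted by more than 30 mm or tipped (distance of cast_cup from where it was at the start of the episode above 0.03 m or angle between cast_cup's own z axis and vertical above 0.4 rad).
It fails at once if the basin is shifted by more than 30 mm or tipped (distance of basin from where it was at the start of the episode above 0.03 m or angle between basin's own z axis and vertical above 0.4 rad).
It also fails if it takes over 48 s, if anything falls off the work surface, if the arm or the gripper's body presses on something with over 40 N, if the wrist force passes 120 N, or if a joint passes its speed limit or range.

### The arm

A 6-joint arm with a two-finger parallel gripper is mounted at the origin on the work surface. World frame = base frame: x ahead of the robot, y to its left, z up, the work surface at z = 0. Lengths are in m, angles in degrees, forces in N, time in s.
With the tool pointing down it reaches from about 0.3 to 0.75 m from the base axis. Payload 8.5 kg.
Tool frame: the origin (TCP) lies midway between the tips of the shut fingers; the grasp point (between the pads) lies 19 mm behind it (env.grasp_offset is the distance from the TCP to the grasp point, in m); z points along the fingers, y is the line along which they close (so a half turn about z gives the same grasp; the last joint's range is limited). The gripper opens to 85 mm and grips with 20 to 120 N. Pads are 22 mm wide; open, the fingers measure 114 mm over their backs; the gripper's body (76 mm by 85 mm) begins 54 mm behind the grasp point. The pads swing forward as they close: fully open they stand 13 mm farther back than shut.
Start: joints at [59.8, 21.807, 74.336, -0, 83.858, -12.336], TCP at [0.169, 0.523, 0.231] pointing down, gripper open.
Joint ranges: [-178.18, 178.18], [-50.72, 133.34], [12.68, 142.11], [-81.47, 261.47], [9.98, 163.14], [-165.26, 165.26]. Speed limits (degrees/s): [136.94, 136.94, 180, 180, 180, 180].

### API

Orientations are given as a 3x3 rotation matrix whose columns are the frame's x, y, z axes.
In Python, from rig import env gives the robot as it stands.
- The arm moves only by the tool servo_tool, never from a script. Its argument "deltas" is text: rows parted by semicolons, each of 7 numbers parted by spaces: the opening, from 0 (shut) to 1 (fully open), then the shift along the tool's x, y, z in mm, then the turn, a rotation vector about the tool's x, y, z in rad. A call has 1 to 8 rows; each row shifts and turns the commanded pose from where the row before left it, along the tool's axes as they then stand; what a row does not reach is not made up. A row lasts 1/12 s, in which the tool goes at most 41.7 mm and 7.16 degrees, less where a joint would pass 70% of its speed; a pose out of reach is approached as far as the arm can. A call is refused whole if a number of a shift passes 41.7 or a number of a turn 0.125, either way. A call with a gripper value outside its range is refused whole. The fingers move at their own pace and stop on an object; "newtons" is the grip in N (left out, the last holds). Time passes only in rows, so rows that do not move let the fingers close. It gives the time, the measured TCP pose, the force, the opening and the grip force at its end, in the units of the state.
- env.observe(): the state, without advancing time (a new reading comes with each control period).
- env.get_image(name): name is "scene" or "top" or "wrist"; returns a dict with "img" (420x560x3 uint8, red, green, blue), "depth" (420x560 float32, m along the optical axis (not along the pixel's ray), 0 where there is no reading), "camera_matrix" (3x3 intrinsics, pixels), "D" ([k1, k2, p1, p2, k3] as OpenCV has them; the pictures are not rectified), "world_to_cam" (4x4, takes a point from world to camera coordinates). Camera axes: x right, y down, z forward; pixel columns grow to the right and rows downward; lengths in m; the calibration is good to about 2 mm. A picture is of the moment at which its call begins.
- env.close_job(): hands the job in; it is judged then, once.
Trained networks look in a picture, given as the dict that the camera call returned (one of the last four; its "shot" number tells which), for a name from the list of things; names that differ only in an ending like _2 or _b are one class to them, and where a whole thing is asked for, a point or a joint stands for the part that bears it (a point fixed in the world has none). Each returns a list of dicts, best first, with "conf" (0 to 1); they miss things now and then, are a little off and sometimes report something else, mostly with a low value. They report only what shows in the picture. A call takes as long as a camera call. They do not tell look-alikes from the thing itself.
- env.spot_in(name, picture): "bbox" ([centre column, centre row, width, height] in pixels, round what is visible of it).
- env.spot_point(name, picture): "uv" ([column, row] in pixels: a listed point, or the origin of a listed thing).
The state is a dict: "time_s": time; "q": joint angles; "qvel": joint speeds; "joint_efforts": joint torques, N m; "position": TCP position; "tool_rot": TCP orientation; "ft_force": force on the tool from outside, world axes, zero at the start; "wrist_torque": the same for the moment, N m; "grip_width": finger opening in m; "gripper_force": force on a finger pad.
Only numpy, scipy, OpenCV 4.12 (cv2) and the standard library are available. Lean on these libraries where they do the work, as an engineer would, in place of code of your own. Each camera call takes 0.05 s, during which the arm holds its last target. There are 200 camera calls.

## Working session

There is one attempt and no reset: what is moved stays moved. The work goes in short steps, Python scripts to look and compute and a tool call to move; the robot and the scene stay as the last step left them, time stands still between calls to the robot, and variables do not carry over. Pictures are saved under pics/ and viewed, at most 10 in all, crops included, and the job is handed in when it is done.

Besides the shell and the picture viewer there is one more tool, called after ">>>" by a JSON object that holds its "fn" and its "kwargs". servo_tool: Moves the arm, as the interface text tells. Its arguments: {"type":"object","properties":{"deltas":{"type":"string"},"newtons":{"type":"number"}},"required":["deltas"]}

```bash
mkdir -p pics; cat > h.py <<'E'
import numpy as np, cv2
from rig import env
def ray(p,uv):
    n=cv2.undistortPoints(np.array([[uv]],float),np.array(p["camera_matrix"]),np.array(p["D"]))[0,0]
    T=np.linalg.inv(p["world_to_cam"]); return T[:3,3],T[:3,:3]@np.array([n[0],n[1],1])
def atz(p,uv,z):
    o,d=ray(p,uv); return o+d*(z-o[2])/d[2]
def atdepth(p,uv):
    o,d=ray(p,uv); return o+d*p["depth"][int(round(uv[1])),int(round(uv[0]))]
def proj(p,X):
    T=np.array(p["world_to_cam"]); r,_=cv2.Rodrigues(T[:3,:3])
    return cv2.projectPoints(np.array(X,float).reshape(-1,1,3),r,T[:3,3],np.array(p["camera_matrix"]),np.array(p["D"]))[0][:,0]
def save(p,n,crop=None,s=1):
    im=p["img"][:,:,::-1]
    if crop: x0,y0,x1,y1=crop; im=im[y0:y1,x0:x1]
    cv2.imwrite("pics/"+n,cv2.resize(im,None,fx=s,fy=s,interpolation=cv2.INTER_CUBIC))
E
python3 - <<'E'
from h import *
np.set_printoptions(precision=4,suppress=True)
a=env.get_image("top");b=env.get_image("scene")
cv2.imwrite("pics/a.png",cv2.resize(np.vstack([a["img"],b["img"]])[:,:,::-1],None,fx=.71,fy=.71))
save(a,"top.png",s=1.4)
zs=dict(mould=0,platform_top=.095,needle_tip=.07,zero_mark=.066,dial_center=.066,knob_grip=.089,scale=0,half_mould=0,cast_cup=0,basin=0)
for n,z in zs.items():
  for nm,p in(("top",a),("scene",b)):
    for r in env.spot_point(n,p)[:4]: print(n,nm,np.round(r["uv"],1),round(r["conf"],2),atz(p,r["uv"],z))
s=env.observe();print(s["time_s"],s["position"],s["tool_rot"],s["grip_width"],env.grasp_offset)
E
```

```text
mould top [203.4 201. ] 0.89 [0.5629 0.2022 0.    ]
mould top [181.5 276.6] 0.88 [0.3201 0.2659 0.    ]
mould top [158.6 234.2] 0.65 [0.4543 0.344  0.    ]
mould top [127.  187.7] 0.6 [0.606  0.4558 0.    ]
mould scene [351.6 230.8] 0.97 [0.5548 0.2056 0.    ]
mould scene [384.4 204.8] 0.89 [0.4688 0.3436 0.    ]
mould scene [425.3 236.5] 0.74 [0.6118 0.4421 0.    ]
mould scene [353.6 174.8] 0.68 [0.3234 0.2698 0.    ]
platform_top top [273.6 193.4] 0.84 [ 0.5702 -0.0234  0.095 ]
platform_top scene [280.5 237.6] 0.82 [ 0.6002 -0.0392  0.095 ]
needle_tip top [338.4 174.5] 0.52 [ 0.6367 -0.2248  0.07  ]
needle_tip top [342.9 216. ] 0.39 [ 0.5061 -0.2365  0.07  ]
needle_tip scene [222.2 262.3] 0.59 [ 0.6449 -0.2213  0.07  ]
zero_mark top [341.  171.2] 0.64 [ 0.6483 -0.2337  0.066 ]
zero_mark scene [220.3 260.5] 0.76 [ 0.6361 -0.227   0.066 ]
zero_mark scene [301.7 193.3] 0.68 [0.4257 0.0569 0.066 ]
dial_center top [333.9 189.7] 0.87 [ 0.5891 -0.2104  0.066 ]
dial_center scene [225.9 252.7] 0.89 [ 0.6121 -0.2085  0.066 ]
knob_grip top [341.8 213.7] 0.68 [ 0.5103 -0.2304  0.089 ]
knob_gri
[... 224 characters left out ...]
_mould top [174.4 154.7] 0.82 [0.7171 0.3031 0.    ]
half_mould scene [394.6 271.2] 0.57 [0.718  0.3042 0.    ]
cast_cup top [238.1 258.8] 0.92 [0.3779 0.0874 0.    ]
cast_cup top [337.1 174.4] 0.37 [ 0.6538 -0.2305 -0.    ]
cast_cup top [417.7 219. ] 0.17 [ 0.5082 -0.4937  0.    ]
cast_cup scene [218.5 262.1] 0.22 [ 0.6067 -0.2399  0.    ]
basin top [418.3 220.9] 0.95 [ 0.5019 -0.4955 -0.    ]
basin top [277.9 187.2] 0.26 [ 0.6096 -0.0376  0.    ]
basin scene [141.7 244.7] 0.59 [ 0.5074 -0.4879  0.    ]
basin scene [218.5 261.6] 0.51 [ 0.6049 -0.2398  0.    ]
1.1 [0.1687 0.5235 0.2313] [[-0.9518  0.3068 -0.    ]
 [ 0.3068  0.9518  0.    ]
 [ 0.      0.     -1.    ]] 0.086034086925682 0.0187
```

View pics/top.png

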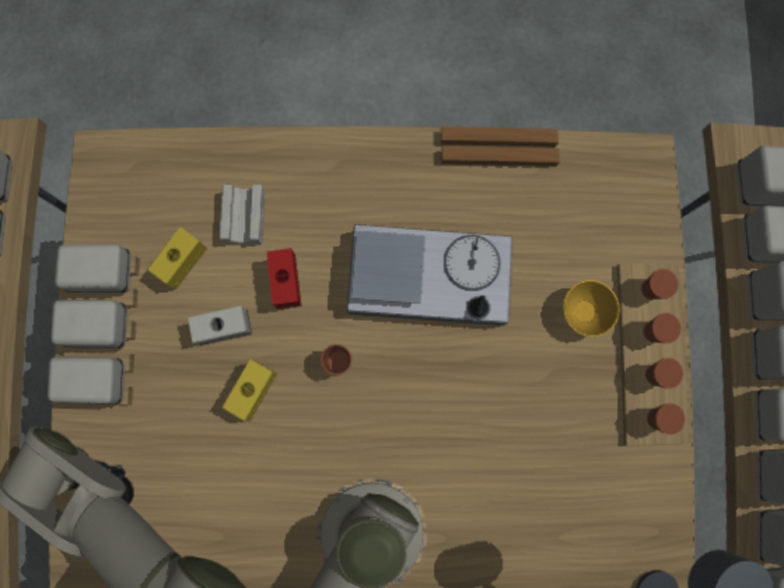

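View pics/a.png

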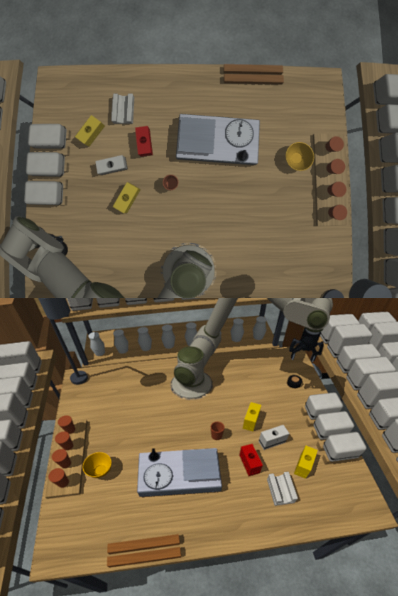

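Mould candidates in top.png are red (283,277), yellow (177,257), yellow (248,390) and off-white (219,325). The off-white one fits the description. I'll measure it and check it in a crop.

```bash
python3 - <<'E'
from h import *
np.set_printoptions(precision=4,suppress=True)
def cloud(p):
    h,w=p["depth"].shape
    g=np.stack(np.meshgrid(np.arange(w),np.arange(h)),-1).reshape(-1,1,2).astype(float)
    n=cv2.undistortPoints(g,np.array(p["camera_matrix"]),np.array(p["D"]))[:,0]
    d=p["depth"].reshape(-1,1); T=np.linalg.inv(p["world_to_cam"])
    return (np.hstack([n,np.ones((len(n),1))])*d)@T[:3,:3].T+T[:3,3]
ps=[]
for nm in("top","scene"):
    p=env.get_image(nm); ps.append(p); X=cloud(p); c=p["img"].reshape(-1,3).astype(int)
    def rect(name,cx,cy,r,z0,z1,extra=True):
        m=(abs(X[:,0]-cx)<r)&(abs(X[:,1]-cy)<r)&(X[:,2]>z0)&(X[:,2]<z1)&extra
        q=X[m]; (a,b),(w,h),t=cv2.minAreaRect((q[:,:2]*1000).astype(np.float32))
        print(nm,name,m.sum(),"c",round(a,1),round(b,1),"wh",round(w,1),round(h,1),"ang",round(t,1),"z",np.median(q[:,2]))
    rect("mould",.455,.344,.08,.065,.085)
    rect("plat",.58,-.03,.11,.085,.105)
    rect("housing",.575,-.14,.22,.05,.11)
    rect("knob",.505,-.228,.03,.09,.11)
p=ps[0]
A=cv2.resize(p["img"][210:255,125:190],(520,360),interpolation=cv2.INTER_CUBIC)
B=cv2.resize(p["img"][160:232,300:372],(360,360),interpolation=cv2.INTER_CUBIC)
cv2.imwrite("pics/c.png",np.hstack([A,B])[:,:,::-1])
E
```

```text
top mould 663 c 423.8 332.0 wh 121.2 122.4 ang 13.3 z 0.07434858448763015
top plat 2397 c 581.4 -34.1 wh 150.0 152.1 ang 85.9 z 0.09429983851208279
top housing 7202 c 509.7 -115.1 wh 375.7 331.8 ang 86.2 z 0.06384715613537384
top knob 60 c 496.4 -233.7 wh 12.2 42.9 ang 78.1 z 0.09881781909807597
scene mould 535 c 429.3 334.8 wh 121.8 124.8 ang 8.5 z 0.07472778594105178
scene plat 2109 c 582.0 -31.2 wh 150.4 151.2 ang 86.2 z 0.09404155964584104
scene housing 6558 c 510.7 -115.6 wh 372.7 334.7 ang 86.1 z 0.06257932046051295
scene knob 54 c 498.5 -230.3 wh 11.4 43.8 ang 79.0 z 0.09834549561933936
```

View pics/c.png

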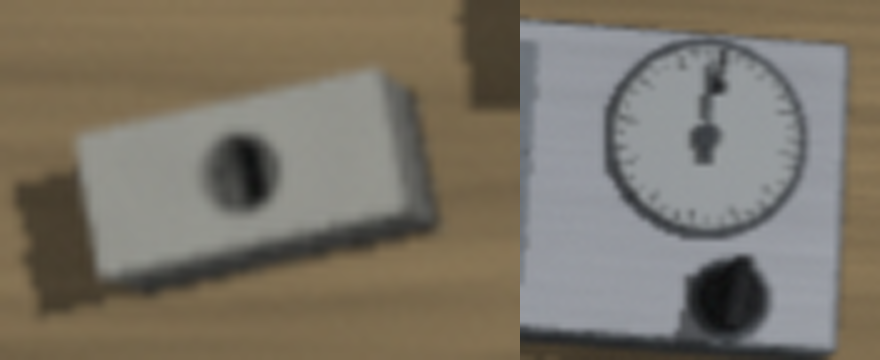

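The crop shows the off-white block with its pour hole at (240,172) and dark foot, so the choice is confirmed. The knob bar and zero mark sit about 8° clockwise of the scale's +x. Next I'll refine the mould pose with a colour filter.

```bash
cat >> h.py <<'E'
def cloud(p):
    h,w=p["depth"].shape
    g=np.stack(np.meshgrid(np.arange(w),np.arange(h)),-1).reshape(-1,1,2).astype(float)
    n=cv2.undistortPoints(g,np.array(p["camera_matrix"]),np.array(p["D"]))[:,0]
    d=p["depth"].reshape(-1,1); T=np.linalg.inv(p["world_to_cam"])
    return (np.hstack([n,np.ones((len(n),1))])*d)@T[:3,:3].T+T[:3,3]
def rect(p,cx,cy,r,z0,z1,white=False):
    X=cloud(p); c=p["img"].reshape(-1,3).astype(int)
    m=(np.hypot(X[:,0]-cx,X[:,1]-cy)<r)&(X[:,2]>z0)&(X[:,2]<z1)
    if white: m&=(c.max(1)-c.min(1)<45)
    q=X[m]; (a,b),(w,h),t=cv2.minAreaRect((q[:,:2]*1000).astype(np.float32))
    print(m.sum(),"c",round(a,1),round(b,1),"wh",round(w,1),round(h,1),"ang",round(t,1),"z",np.median(q[:,2]).round(4))
E
python3 - <<'E'
from h import *
for nm in("top","scene"):
    rect(env.get_image(nm),.46,.344,.075,.068,.085,True)
E
```

```text
648 c 454.8 339.2 wh 57.4 122.5 ang 12.5 z 0.0744
497 c 457.7 339.6 wh 59.3 124.1 ang 12.7 z 0.0748
```

```bash
cat >> h.py <<'E'
from scipy.spatial.transform import Rotation as Ro
def need(x,y,z,yaw):
    """remaining shift (mm, present tool axes) and turn (rad) to TCP x,y,z pointing down, tool y at yaw deg (mod 180)"""
    s=env.observe(); R=np.array(s["tool_rot"]); a=np.radians(yaw)
    best=None
    for k in(0,np.pi):
        yv=np.array([np.cos(a+k),np.sin(a+k),0]); zv=np.array([0,0,-1.]); G=np.stack([np.cross(yv,zv),yv,zv],1)
        r=Ro.from_matrix(R.T@G).as_rotvec()
        if best is None or np.linalg.norm(r)<np.linalg.norm(best): best=r
    d=np.array([x,y,z])-s["position"]
    print("t",round(s["time_s"],2),"shift now-axes",np.round(R.T@d*1000,1),"turn",np.round(best,3),"grip",round(s["grip_width"],4),np.round(s["gripper_force"],1),"F",np.round(s["ft_force"],1),"q",np.round(s["q"],1))
E
```

>>> {"fn": "servo_tool", "kwargs": {"deltas": "1 -38 -10 0 0 0 0;1 -38 -10 0 0 0 0;1 -38 -10 0 0 0 0;1 -38 -10 0 0 0 0;1 -38 -10 0 0 0 0;1 -38 -10 0 0 0 0;1 -38 -10 0 0 0 0;1 -38 -10 0 0 0 0", "newtons": 60}}

```text
time_s: 1.97
position: [0.435, 0.3527, 0.2315]
tool_rot: [[-0.952, 0.307, 0.0], [0.307, 0.952, 0.0], [-0.0, 0.0, -1.0]]
ft_force: [0.6, 0.2, -0.5]
grip_width: 0.0851
gripper_force: 0.0
```

>>> {"fn": "servo_tool", "kwargs": {"deltas": "1 0 0 10 0 0 0.12;1 0 0 10 0 0 0.12;1 0 0 10 0 0 0.12;1 0 0 10 0 0 0.12;1 0 0 10 0 0 0.12;1 0 0 10 0 0 0.12;1 0 0 10 0 0 0.12;1 0 0 10 0 0 0.12"}}

```text
time_s: 2.63
position: [0.4335, 0.3541, 0.1508]
tool_rot: [[-0.289, 0.957, -0.0], [0.957, 0.289, 0.0], [0.0, -0.0, -1.0]]
ft_force: [-0.2, -0.2, -0.2]
grip_width: 0.0856
gripper_force: 0.0
```

```bash
python3 -c "
from h import *
need(.456,.3395,.028,12.6)"
```

```text
t 2.63 shift now-axes [-20.4  17.3 122.8] turn [-0.    -0.     0.073] grip 0.0856 0.0 F [-0.2 -0.2 -0.2] q [27.1 26.8 80.3  0.  73.  10.3]
```

>>> {"fn": "servo_tool", "kwargs": {"deltas": "1 -10 9 20 0 0 0.073;1 -10 8 20 0 0 0;1 0 0 0 0 0 0"}}

```text
time_s: 2.88
position: [0.455, 0.3375, 0.108]
tool_rot: [[-0.223, 0.975, -0.005], [0.975, 0.223, -0.003], [-0.002, -0.005, -1.0]]
ft_force: [-0.8, 0.1, -0.9]
grip_width: 0.0855
gripper_force: 0.0
```

```bash
python3 - <<'E'
from h import *
need(.456,.3395,.028,12.6)
p=env.get_image("wrist"); save(p,"w1.png")
c,s=np.cos(np.radians(12.6)),np.sin(np.radians(12.6))
print(proj(p,[[.456+c*a-s*b,.3395+s*a+c*b,.075] for a,b in((.028,.06),(.028,-.06),(-.028,-.06),(-.028,.06),(0,0))]).round())
try: rect(p,.456,.34,.09,.065,.085,True)
except Exception as e: print(e)
E
```

```text
t 2.88 shift now-axes [ 1.8  1.8 80. ] turn [-0.005  0.002  0.005] grip 0.0855 0.0 F [-0.8  0.1 -0.9] q [24.6 30.2 82.1 -0.  68.  11.8]
[[337. 134.]
 [326. 333.]
 [236. 332.]
 [227. 133.]
 [281. 242.]]
18642 c 458.9 339.2 wh 56.4 121.6 ang 13.1 z 0.075
```

View pics/w1.png

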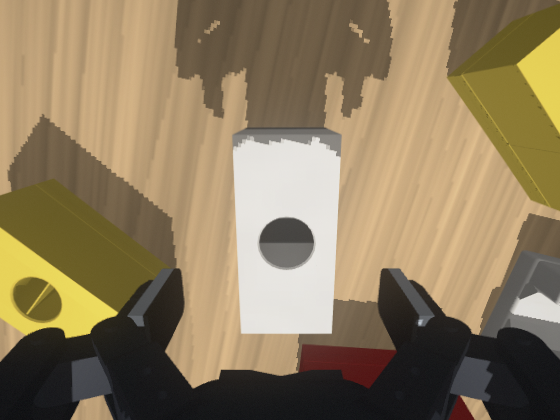

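The wrist view shows the white mould between the open fingers, with its hole at (287,242), and the yellow and red blocks clear of them. I'll descend and grip.

>>> {"fn": "servo_tool", "kwargs": {"deltas": "1 1 4 16 0.005 -0.002 0.008;1 0 0 16 0 0 0;1 0 0 16 0 0 0;1 0 0 16 0 0 0;1 0 0 15 0 0 0;1 0 0 0 0 0 0;0.5 0 0 0 0 0 0;0 0 0 0 0 0 0"}}

```text
time_s: 3.6
position: [0.459, 0.3415, 0.0339]
tool_rot: [[-0.217, 0.976, -0.002], [0.976, 0.217, -0.002], [-0.001, -0.003, -1.0]]
ft_force: [-0.3, -0.0, 0.1]
grip_width: 0.0639
gripper_force: 0.0
```

>>> {"fn": "servo_tool", "kwargs": {"deltas": "0 0 0 0 0 0 0;0 0 0 0 0 0 0;0 0 0 0 0 0 0;0 0 0 0 0 0 0;0 0 0 0 0 0 0;0 0 0 0 0 0 0", "newtons": 60}}

```text
time_s: 4.1
position: [0.4587, 0.3414, 0.0341]
tool_rot: [[-0.217, 0.976, -0.003], [0.976, 0.217, -0.002], [-0.001, -0.003, -1.0]]
ft_force: [-3.3, -0.1, 5.7]
grip_width: 0.0555
gripper_force: 65.0
```

>>> {"fn": "servo_tool", "kwargs": {"deltas": "0 0 0 -5 0 0 0;0 0 0 -15 0 0 0;0 0 0 -25 0 0 0;0 0 0 -30 0 0 0;0 0 0 -30 0 0 0;0 0 0 -30 0 0 0;0 0 0 -20 0 0 0;0 0 0 -10 0 0 0"}}

```text
time_s: 4.77
position: [0.4597, 0.3417, 0.2008]
tool_rot: [[-0.216, 0.976, -0.0], [0.976, 0.216, -0.001], [-0.001, -0.0, -1.0]]
ft_force: [-0.4, 0.2, -4.2]
grip_width: 0.0552
gripper_force: 65.1
```

```bash
python3 - <<'E'
from h import *
need(.582,-.033,.2,12.6)
p=env.get_image("wrist"); print(p["depth"][200,280]); save(p,"w2.png",s=.6)
E
```

```text
t 4.77 shift now-axes [-392.2   38.4    1.2] turn [-0.     0.001 -0.002] grip 0.0552 65.1 F [-0.4  0.2 -4.2] q [24.8 25.4 73.6 -0.1 81.  12.3]
0.1035512
```

View pics/w2.png

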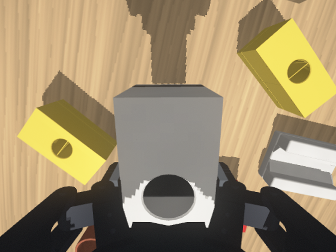

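The wrist view shows the mould held. The grey patch is probably shadow on its top face, with the hole at (167,195). I'll check the tilt from depth.

```bash
python3 - <<'E'
from h import *
np.set_printoptions(precision=4,suppress=True)
p=env.get_image("wrist")
X=cloud(p).reshape(420,560,3)
for r in(165,200,250,290,360):
  print(r,X[r,230],X[r,280],X[r,330])
print(proj(p,[[.4597,.3417,.242]]))
q=X[165:285,210:350].reshape(-1,3); print(np.linalg.svd(q-q.mean(0),full_matrices=False)[2][2])
E
```

```text
165 [0.4336 0.3946 0.2418] [0.4485 0.3979 0.2417] [0.4635 0.4011 0.2412]
200 [0.4355 0.3837 0.2418] [0.4508 0.3872 0.2422] [0.4662 0.3906 0.2421]
250 [0.4385 0.3669 0.2419] [0.4545 0.3707 0.2423] [0.4706 0.3742 0.2421]
290 [0.441  0.3522 0.2417] [0.4578 0.356  0.2419] [0.4746 0.3595 0.2415]
360 [0.4461 0.3233 0.2419] [0.4645 0.3257 0.24  ] [0.4822 0.3314 0.242 ]
[[276.5813 325.8625]]
[ 0.034  -0.1653  0.9857]
```

>>> {"fn": "servo_tool", "kwargs": {"deltas": "0 -15 1 0 0 0 0;0 -30 3 0 0 0 0;0 -38 4 0 0 0 0;0 -38 4 0 0 0 0;0 -38 4 0 0 0 0;0 -38 4 0 0 0 0;0 -38 4 0 0 0 0;0 -38 4 0 0 0 0"}}

```text
time_s: 5.53
position: [0.5451, 0.0791, 0.1958]
tool_rot: [[-0.216, 0.976, -0.008], [0.976, 0.216, -0.003], [-0.001, -0.009, -1.0]]
ft_force: [1.8, 0.8, -4.6]
grip_width: 0.0556
gripper_force: 65.1
```

>>> {"fn": "servo_tool", "kwargs": {"deltas": "0 -36 4 0 0 0 0;0 -32 4 0 0 0 0;0 -25 2 0 0 0 0;0 -16 1 0 0 0 0;0 -8 0 0 0 0 0;0 -2 0 0 0 0 0;0 0 0 0 0 0 0"}}

```text
time_s: 6.12
position: [0.5817, -0.0322, 0.1973]
tool_rot: [[-0.216, 0.976, -0.006], [0.976, 0.216, -0.002], [-0.001, -0.006, -1.0]]
ft_force: [0.9, 0.2, -5.5]
grip_width: 0.0553
gripper_force: 65.1
```

```bash
python3 -c "
from h import *
need(.582,-.031,.121,12.6)
p=env.get_image('top'); rect(p,.5815,-.033,.106,.085,.1)"
```

```text
t 6.12 shift now-axes [ 1.2  1.1 76.3] turn [-0.006  0.001 -0.002] grip 0.0553 65.1 F [ 0.9  0.2 -5.5] q [-14.7  26.7  72.1  -0.2  81.5 -27.2]
219 c 568.9 -35.7 wh 153.1 116.1 ang 81.1 z 0.0939
```

>>> {"fn": "servo_tool", "kwargs": {"deltas": "0 1 1 8 -0.006 0 0;0 0 0 14 0 0 0;0 0 0 14 0 0 0;0 0 0 12 0 0 0;0 0 0 8 0 0 0;0 0 0 5 0 0 0;0 0 0 3 0 0 0;0 0 0 0 0 0 0"}}

```text
time_s: 6.83
position: [0.5828, -0.0314, 0.1338]
tool_rot: [[-0.217, 0.976, 0.001], [0.976, 0.217, -0.002], [-0.002, 0.001, -1.0]]
ft_force: [0.4, -0.1, -4.0]
grip_width: 0.0554
gripper_force: 65.1
```

>>> {"fn": "servo_tool", "kwargs": {"deltas": "0 0 0 2 0 0 0;0 0 0 2 0 0 0;0 0 0 2 0 0 0;0 0 0 2 0 0 0;0 0 0 2 0 0 0;0 0 0 1 0 0 0;0 0 0 0 0 0 0"}}

```text
time_s: 7.42
position: [0.5831, -0.0319, 0.123]
tool_rot: [[-0.216, 0.976, 0.002], [0.976, 0.216, -0.002], [-0.002, 0.002, -1.0]]
ft_force: [1.2, -0.1, -1.5]
grip_width: 0.0558
gripper_force: 65.2
```

```bash
python3 -c "
from h import *
need(.582,-.031,.121,12.6)"
```

```text
t 7.42 shift now-axes [ 1.1 -0.9  2. ] turn [ 0.002  0.002 -0.002] grip 0.0558 65.2 F [ 1.2 -0.1 -1.5] q [-14.7  30.6  78.4  -0.1  70.8 -27.2]
```

>>> {"fn": "servo_tool", "kwargs": {"deltas": "0 0 0 1.5 0 0 0;0 0 0 1 0 0 0;0 0 0 0.5 0 0 0;0 0 0 0 0 0 0;0.7 0 0 0 0 0 0;0.8 0 0 0 0 0 0;1 0 0 0 0 0 0;1 0 0 0 0 0 0", "newtons": 20}}

```text
time_s: 8.08
position: [0.5829, -0.0319, 0.12]
tool_rot: [[-0.216, 0.976, 0.001], [0.976, 0.216, -0.002], [-0.002, 0.001, -1.0]]
ft_force: [0.3, -0.3, 0.3]
grip_width: 0.0852
gripper_force: 0.0
```

>>> {"fn": "servo_tool", "kwargs": {"deltas": "1 0 0 0 0 0 0;1 0 0 0 0 0 0;1 0 0 -5 0 0 0;1 0 0 -10 0 0 0;1 0 0 -20 0 0 0;1 0 0 -30 0 0 0;1 0 0 -30 0 0 0;1 0 0 -30 0 0 0"}}

```text
time_s: 8.75
position: [0.5825, -0.0315, 0.2474]
tool_rot: [[-0.216, 0.976, 0.002], [0.976, 0.216, -0.002], [-0.002, 0.002, -1.0]]
ft_force: [-0.1, -0.4, -0.7]
grip_width: 0.0854
gripper_force: 0.0
```

```bash
python3 -c "
from h import *
need(.4975,-.232,.14,78.5)"
```

```text
t 8.75 shift now-axes [-177.1 -126.5  107.6] turn [ 0.     0.003 -1.152] grip 0.0854 0.0 F [-0.1 -0.4 -0.7] q [-14.7  24.6  67.2  -0.1  88.1 -27.2]
```

>>> {"fn": "servo_tool", "kwargs": {"deltas": "1 -20 -7 0 0 0 0;1 -34 -11 0 0 0 0;1 -36 -12 0 0 0 0;1 -36 -12 0 0 0 0;1 -34 -11 0 0 0 0;1 -25 -9 0 0 0 0;1 -14 -5 0 0 0 0;1 0 0 0 0 0 0"}}

```text
time_s: 9.42
position: [0.5599, -0.243, 0.2456]
tool_rot: [[-0.213, 0.977, 0.002], [0.977, 0.213, -0.002], [-0.003, 0.001, -1.0]]
ft_force: [-0.5, 0.1, -0.7]
grip_width: 0.0853
gripper_force: 0.0
```

```bash
python3 - <<'E'
from h import *
np.set_printoptions(precision=4,suppress=True)
p=env.get_image("wrist"); save(p,"w3.png")
for n,z in dict(needle_tip=.07,zero_mark=.066,dial_center=.066,knob_grip=.1).items():
    for r in env.spot_point(n,p)[:2]: print(n,np.round(r["uv"]),round(r["conf"],2),atz(p,r["uv"],z))
rect(p,.4975,-.232,.035,.092,.11)
t=env.get_image("top"); rect(t,.582,-.032,.11,.15,.18)
need(.4975,-.232,.14,78.5)
E
```

```text
needle_tip [336. 216.] 0.68 [ 0.6212 -0.2592  0.07  ]
zero_mark [368. 192.] 0.64 [ 0.6462 -0.2297  0.066 ]
dial_center [326. 178.] 0.96 [ 0.6023 -0.2244  0.066 ]
knob_grip [218. 169.] 0.65 [ 0.5026 -0.2311  0.1   ]
knob_grip [318.  76.] 0.48 [ 0.5696 -0.1393  0.1   ]
754 c 499.5 -232.9 wh 12.6 44.2 ang 77.1 z 0.0997
738 c 581.3 -33.8 wh 58.3 120.5 ang 13.2 z 0.1601
t 9.72 shift now-axes [ 20.8 -60.3 105.5] turn [-0.     0.003 -1.15 ] grip 0.0854 0.0 F [-0.1 -0.1  0.2] q [-34.2  27.4  62.8  -0.   89.7 -46.8]
```

View pics/w3.png

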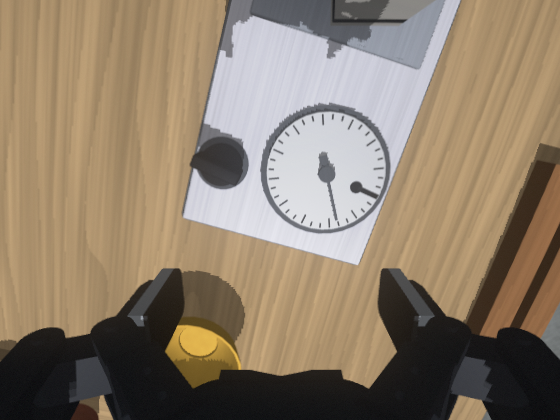

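The mould stands on the platform with its top at 160 mm. In w3 the needle points to (337,220) and the zero bar runs (356,187)–(378,197) about the dial centre (326,175). I'll measure the angles in a rectified view.

```bash
cat >> h.py <<'E'
def rectify(p,c,z,half=.065,n=520):
    g=np.linspace(-half,half,n)   # rows: world -x down, cols: world -y right
    X=np.stack([c[0]-np.repeat(g,n),c[1]-np.tile(g,n),np.full(n*n,z)],1)
    uv=proj(p,X).astype(np.float32).reshape(n,n,2)
    return cv2.remap(p["img"],uv[:,:,0],uv[:,:,1],cv2.INTER_CUBIC)
def center(p,c,z=.066):
    for _ in range(3):
        im=rectify(p,c,z).min(2); m=(im>130).astype(np.uint8); m=cv2.morphologyEx(m,cv2.MORPH_CLOSE,np.ones((25,25)))
        k=np.array(c); yy,xx=np.mgrid[:520,:520]; 
        n,l,st,ce=cv2.connectedComponentsWithStats(m); i=l[260+60,260-100]
        cs=cv2.findContours((l==i).astype(np.uint8),0,1)[0]; (u,v),(w,h),_a=cv2.fitEllipse(cv2.convexHull(max(cs,key=cv2.contourArea)))
        c=(c[0]-(v-259.5)*.25e-3,c[1]-(u-259.5)*.25e-3)
    print("centre",np.round(c,4),"dia mm",w*.25,h*.25); return c
def prof(p,c,z,r0,r1):
    g=rectify(p,c,z).astype(float).mean(2).astype(np.float32)
    pol=cv2.warpPolar(g,(260,1440),(259.5,259.5),260,cv2.WARP_POLAR_LINEAR) # 0.25deg rows, angle cw seen from above from right(-y)
    return pol[:,int(r0*4):int(r1*4)].mean(1)
E
python3 - <<'E'
from h import *
p=env.get_image("wrist"); c=center(p,(.601,-.221))
im=rectify(p,c,.066); cv2.imwrite("pics/r1.png",im[:,:,::-1])
# angles cw from world +x
for z,r0,r1 in((.066,40,52),(.066,26,33),(.07,15,30),(.07,30,44)):
    f=prof(p,c,z,r0,r1); f=np.roll(f,360)  # now 0=+x
    i=np.argsort(f)[:12]; print(z,r0,r1,sorted(i*.25),f[i[0]],np.median(f))
E
```

```text
Traceback (most recent call last):
  File "h.py", line 50, in center
    cs=cv2.findContours((l==i).astype(np.uint8),0,1)[0]; (u,v),(w,h),_a=cv2.fitEllipse(cv2.convexHull(max(cs,key=cv2.contourArea)))
                                                                        ~~~~~~~~~~~~~~^^^^^^^^^^^^^^^^^^^^^^^^^^^^^^^^^^^^^^^^^^^^^
cv2.error: OpenCV(4.12.0) /io/opencv/modules/imgproc/src/shapedescr.cpp:361: error: (-201:Incorrect size of input array) There should be at least 5 points to fit the ellipse in function 'fitEllipseNoDirect'
```

```bash
cat >> h.py <<'E'
def center(p,c,z=.066):
    for _ in range(2):
        g=cv2.GaussianBlur(cv2.cvtColor(rectify(p,c,z,.08,640),cv2.COLOR_RGB2GRAY),(0,0),2)
        h=cv2.HoughCircles(g,cv2.HOUGH_GRADIENT_ALT,1.5,600,param1=100,param2=.3,minRadius=205,maxRadius=260)
        u,v,r=h[0,0]; c=(c[0]-(v-319.5)*.25e-3,c[1]-(u-319.5)*.25e-3)
    print("centre",np.round(c,4),"r mm",r*.25); return c
E
python3 - <<'E'
from h import *
p=env.get_image("wrist"); cv2.imwrite("pics/r1.png",rectify(p,(.6015,-.222),.066)[:,:,::-1])
try: c=center(p,(.601,-.221))
except Exception as e: print(e); c=(.6015,-.222)
for z,r0,r1 in((.066,40,52),(.066,26,33),(.07,15,30),(.07,30,44)):
    f=prof(p,c,z,r0,r1); f=np.roll(f,360)
    i=np.argsort(f)[:12]; print(z,r0,r1,sorted((i*.25).tolist()),f[i[0]],np.median(f))
E
```

```text
centre [ 0.6018 -0.2221] r mm 59.980164
0.066 40 52 [9.0, 9.25, 9.5, 9.75, 10.0, 10.25, 10.75, 11.0, 11.25, 11.5, 11.75, 12.0] 66.25 213.92015
0.066 26 33 [6.5, 6.75, 7.0, 7.25, 7.5, 7.75, 9.5, 11.0, 12.75, 13.0, 13.25, 13.5] 76.65477 217.125
0.07 15 30 [62.0, 62.25, 62.5, 62.75, 63.0, 63.25, 63.5, 63.75, 64.0, 64.25, 64.5, 64.75] 103.8889 217.52779
0.07 30 44 [7.5, 7.75, 8.0, 8.25, 8.5, 8.75, 9.0, 10.5, 10.75, 11.0, 11.25, 11.5] 70.4881 216.31845
```

View pics/r1.png

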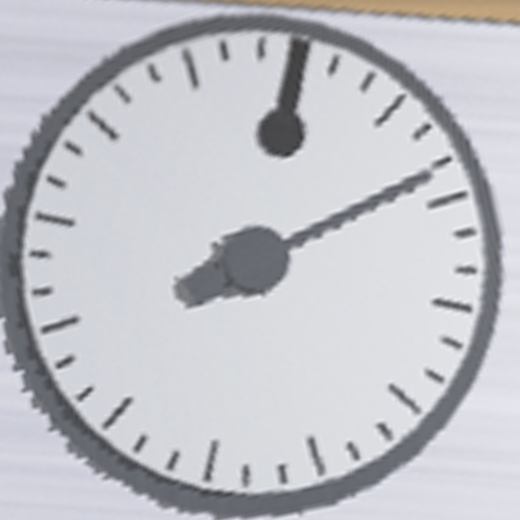

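The rectified view puts the zero bar at about 10.5° and the needle at about 63.5° clockwise of world +x. The knob needs about +53° clockwise.

>>> {"fn": "servo_tool", "kwargs": {"deltas": "1 8 -19 0 0 0 0;1 8 -19 0 0 0 0;1 7 -19 0 0 0 0;1 0 0 10 0 0 -0.11;1 0 0 15 0 0 -0.12;1 0 0 15 0 0 -0.12;1 0 0 15 0 0 -0.12;1 0 0 15 0 0 -0.12"}}

```text
time_s: 10.48
position: [0.4999, -0.2299, 0.1747]
tool_rot: [[-0.727, 0.686, 0.002], [0.686, 0.727, -0.002], [-0.003, -0.0, -1.0]]
ft_force: [0.7, 0.2, -0.7]
grip_width: 0.0856
gripper_force: 0.0
```

>>> {"fn": "servo_tool", "kwargs": {"deltas": "0.6 0 0 15 0 0 -0.12;0.6 0 0 15 0 0 -0.12;0.6 0 0 5 0 0 -0.12;0.6 0 0 0 0 0 -0.11;0.6 0 0 0 0 0 -0.07;0.6 0 0 0 0 0 0;0.6 0 0 0 0 0 0"}}

```text
time_s: 11.07
position: [0.5, -0.2301, 0.1403]
tool_rot: [[-0.975, 0.223, 0.002], [0.223, 0.975, -0.002], [-0.002, -0.001, -1.0]]
ft_force: [-0.1, 0.3, -0.7]
grip_width: 0.0512
gripper_force: 0.0
```

```bash
python3 -c "
from h import *
need(.499,-.2325,.075,77.5)
p=env.get_image('wrist'); rect(p,.499,-.2325,.035,.092,.11)
p=env.get_image('top'); rect(p,.582,-.032,.11,.15,.18)"
```

```text
t 11.07 shift now-axes [ 0.6 -2.5 65.3] turn [-0.001  0.002 -0.006] grip 0.0512 0.0 F [-0.1  0.3 -0.7] q [ -37.    26.5   82.7   -0.    70.6 -114.1]
1471 c 499.3 -233.2 wh 11.8 44.3 ang 77.4 z 0.0997
739 c 581.4 -33.6 wh 57.7 120.1 ang 12.8 z 0.1602
```

>>> {"fn": "servo_tool", "kwargs": {"deltas": "0.6 0.5 -3 12 0 0 -0.005;0.6 0 0 15 0 0 0;0.6 0 0 15 0 0 0;0.6 0 0 12 0 0 0;0.6 0 0 7 0 0 0;0.6 0 0 3 0 0 0;0.6 0 0 0 0 0 0;0.6 0 0 0 0 0 0"}}

```text
time_s: 11.83
position: [0.4991, -0.2336, 0.0767]
tool_rot: [[-0.976, 0.216, 0.002], [0.216, 0.976, -0.002], [-0.003, -0.002, -1.0]]
ft_force: [0.6, 0.3, 0.8]
grip_width: 0.0517
gripper_force: 0.0
```

>>> {"fn": "servo_tool", "kwargs": {"deltas": "0.3 0 0 0 0 0 0;0.1 0 0 0 0 0 0;0 0 0 0 0 0 0;0 0 0 0 0 0 0;0 0 0 0 0 0 0;0 0 0 0 0 0 0", "newtons": 40}}

```text
time_s: 12.33
position: [0.499, -0.2332, 0.0767]
tool_rot: [[-0.976, 0.216, 0.002], [0.216, 0.976, -0.002], [-0.003, -0.001, -1.0]]
ft_force: [-0.9, 2.3, 6.3]
grip_width: 0.0112
gripper_force: 41.8
```

>>> {"fn": "servo_tool", "kwargs": {"deltas": "0 0 0 0 0 0 0.06;0 0 0 0 0 0 0.1;0 0 0 0 0 0 0.11;0 0 0 0 0 0 0.11;0 0 0 0 0 0 0.11;0 0 0 0 0 0 0.11;0 0 0 0 0 0 0.11;0 0 0 0 0 0 0.1"}}

```text
time_s: 13.0
position: [0.4989, -0.2335, 0.0767]
tool_rot: [[-0.512, 0.859, 0.002], [0.859, 0.512, -0.002], [-0.003, 0.0, -1.0]]
ft_force: [-1.8, 1.3, 6.7]
grip_width: 0.0109
gripper_force: 41.8
```

>>> {"fn": "servo_tool", "kwargs": {"deltas": "0 0 0 0 0 0 0.07;0 0 0 0 0 0 0.045;0 0 0 0 0 0 0;0 0 0 0 0 0 0;0 0 0 0 0 0 0"}}

```text
time_s: 13.42
position: [0.4988, -0.2335, 0.0767]
tool_rot: [[-0.415, 0.91, 0.002], [0.91, 0.415, -0.002], [-0.003, 0.001, -1.0]]
ft_force: [-2.0, 2.1, 5.7]
grip_width: 0.0111
gripper_force: 41.8
```

```bash
python3 - <<'E'
from h import *
need(.499,-.2325,.075,77.5-53)
for nm in("top","wrist"):
    p=env.get_image(nm); uv=proj(p,[[.6018,-.2221,.066]])[0].round(); print(nm,uv)
save(env.get_image("top"),"t2.png",(290,150,390,225),6)
E
```

```text
t 13.42 shift now-axes [0.8 0.6 1.7] turn [0.001 0.003 0.   ] grip 0.0111 41.8 F [-2.   2.1  5.7] q [-37.4  31.   87.1  -0.   61.7 -61.9]
top [338. 186.]
wrist [462. 316.]
```

View pics/t2.png

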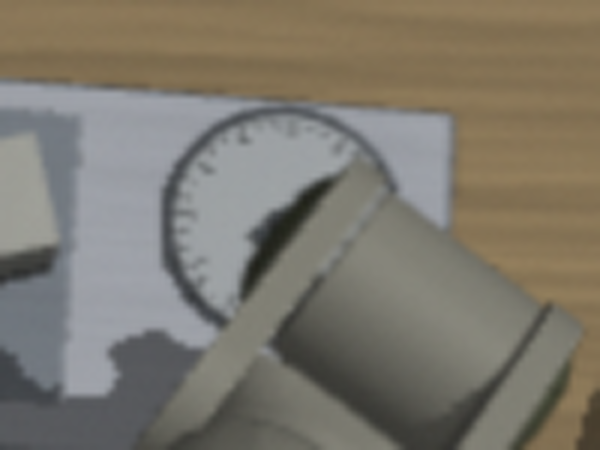

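The gripper hides the dial at about (320,240) in the crop, so I'll release, lift and look with the wrist camera.

>>> {"fn": "servo_tool", "kwargs": {"deltas": "0.2 0 0 0 0 0 0;0.4 0 0 0 0 0 0;0.6 0 0 0 0 0 0;0.6 0 0 -10 0 0 0;0.6 0 0 -30 0 0 0;0.6 0 0 -38 0 0 0;0.6 0 0 -38 0 0 0;0.6 0 0 -38 0 0 0"}}

```text
time_s: 14.23
position: [0.4982, -0.2329, 0.2327]
tool_rot: [[-0.415, 0.91, 0.002], [0.91, 0.415, -0.002], [-0.002, 0.001, -1.0]]
ft_force: [1.1, -0.7, 0.8]
grip_width: 0.0511
gripper_force: 0.0
```

>>> {"fn": "servo_tool", "kwargs": {"deltas": "0.6 -8 14 -10 0 0 0;0.6 -10 18 0 0 0 0;0.6 -10 15 0 0 0 0;0.6 -5 5 0 0 0 0;0.6 0 0 0 0 0 0;0.6 0 0 0 0 0 0"}}

```text
time_s: 14.73
position: [0.5591, -0.2415, 0.2401]
tool_rot: [[-0.415, 0.91, 0.001], [0.91, 0.415, -0.001], [-0.001, -0.0, -1.0]]
ft_force: [0.1, -0.2, 0.8]
grip_width: 0.0516
gripper_force: 0.0
```

```bash
cat > m.py <<'E'
from h import *
p=env.get_image("wrist"); cv2.imwrite("pics/r2.png",rectify(p,(.6018,-.2221),.066)[:,:,::-1])
try: c=center(p,(.6018,-.2221))
except Exception as e: print(e); c=(.6018,-.2221)
for z,r0,r1 in((.066,50,55),(.066,26,33),(.07,15,22),(.07,35,44)):
    f=prof(p,c,z,r0,r1); f=np.roll(f,360)
    w=np.clip(np.median(f)-30-f,0,None)[120:400]; a=np.arange(120,400)*.25
    print(z,r0,r1,"centroid",(w*a).sum()/w.sum(),"span",a[w>0][[0,-1]])
rect(p,.499,-.2333,.035,.092,.11)
s=env.observe(); print(s["position"],s["time_s"])
E
python3 m.py
```

```text
centre [ 0.6003 -0.221 ] r mm 59.62361
0.066 50 55 centroid 64.22394285028726 span [33.5  95.75]
0.066 26 33 centroid 64.13055917237875 span [54.  74.5]
0.07 15 22 centroid 61.92193709091458 span [55.75 67.75]
0.07 35 44 centroid 65.0971780851215 span [60.25 69.75]
771 c 499.6 -233.1 wh 12.3 42.6 ang 24.9 z 0.0998
[ 0.5588574  -0.24146091  0.24023662] 14.7833
```

View pics/r2.png

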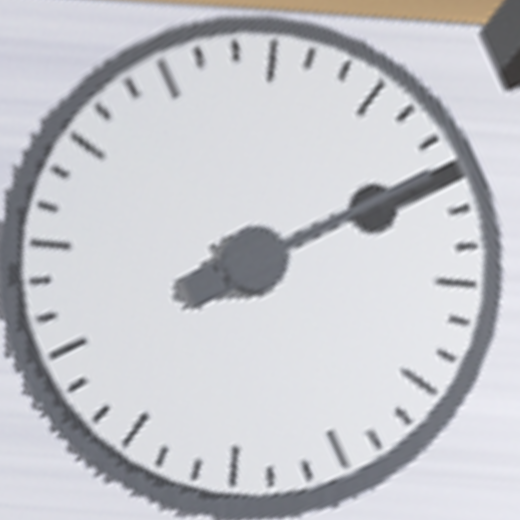

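```bash
python3 - <<'E'
from h import *
p=env.get_image("wrist")
a=(.6018,-.2221)
C=np.linalg.inv(p["world_to_cam"])[:3,3]; print("cam",C)
q=np.array([a[0],a[1]]); s=(q-C[:2])/(C[2]-.066)*.004*1000; print("parallax mm (x,y)",s,"-> px r2 (col,row)",-s[1]*4,-s[0]*4)
A=rectify(p,a,.066)[130:240,330:480]; cv2.imwrite("pics/r3.png",cv2.resize(cv2.convertScaleAbs(A,alpha=1.3),None,fx=5,fy=5,interpolation=cv2.INTER_CUBIC)[:,:,::-1])
E
```

```text
cam [ 0.52946607 -0.17409777  0.38267932]
parallax mm (x,y) [ 0.91365524 -0.6063197 ] -> px r2 (col,row) 2.4252788151588742 -3.6546209462515074
```

View pics/r3.png

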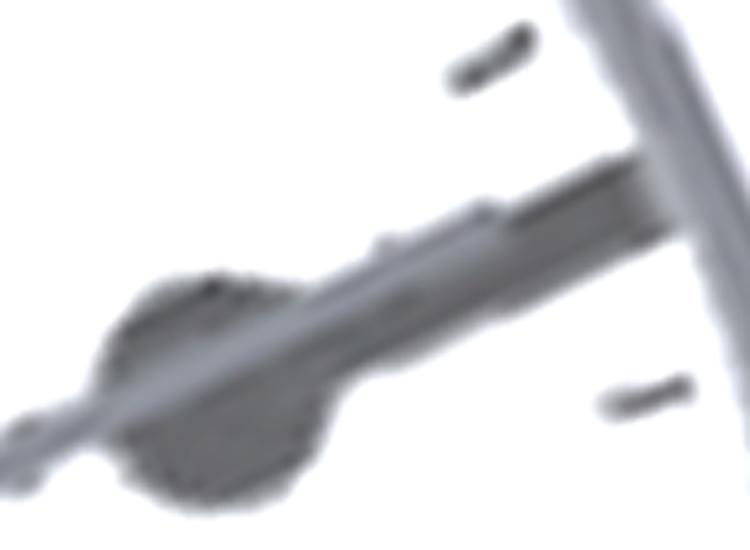

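In r3 the needle tip is at about (478,233) after parallax correction, and the bar's midline is at about (478,273). At 20 px/mm that is an offset of about 1.9 mm, within the 3.5 mm limit. Both are read from the same picture, so calibration errors cancel. The mould is centred to within 1 mm and the fingers are clear, so I'll hand it in.

```bash
python3 -c "
from rig import env
print(env.close_job())"
```

```text
the job is handed in; nothing more can be done
None
```

I handed the job in, but no verdict came back: the mould stands upright and free within about 1 mm of the platform's centre, the zero mark is about 2 mm from under the needle tip (limit 3.5 mm), and I moved nothing else.

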